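# Start the spray booth's extractor over its splash guard

## Task

Take the bent rod from its rack, reach over the splash guard with it and pull the ball-topped lever (the extractor fan) all the way over towards the guard. Move that lever only with the rod, never with the gripper, leave the paddle-topped lever beside it as it is, and lay the rod back on its rack as you found it.

Things in the scene. Friction and masses are not known exactly. Their poses are not given: they have to be found in the camera images.
- hook_grip (a point): Bent rod, one piece, about 0.2 kg. Origin: middle of its grip, near the centre of mass; x along the rod to the bent end, z up. Grip: black bar, x -85 to +60 mm, 18 mm wide (y), 22 mm high. From it a 10 mm round steel bar runs along x to x = 170 mm, where it bends straight down: this leg ends 95 mm below the origin. It starts level on its rack, origin 115 mm above the table.
- rack: Fixed steel rack for the rod; origin on the table about under the rod's start, same axes. Two upright forks, open at the top: one at x = -57 mm under the grip (42 mm between prongs), one at x = +95 mm under the round bar (32 mm between prongs); prongs reach 130 mm above the table. Between the forks the grip is free at its sides and below. The rod lifts straight up out of it.
- guard_top (a point): Splash guard, fixed aluminium sheet, 6 mm thick, 120 mm high, U-shaped seen from above, open at the back. Origin: middle of the front wall's top edge; x points square to that wall into the space behind it, away from the robot; z up. Front wall 260 mm wide (y); side walls as high run 170 mm back from its ends. Both levers stand in this space.
- fan (a joint): Ball-topped extractor lever, rad: 0 = leaning away from the guard's front wall, 0.45 rad from upright; 0.9 = leaning 0.45 rad towards that wall, at its stop. Starts between 0 and 0.15; swings along the guard's x; stays where it is left; takes about 1 N at the ball.
- fan_knob (a point): Centre of the 26 mm black ball that tops the extractor lever. Its 10 mm steel stem runs 70 mm down from here to the hinge, which is 30 mm above the table, 85 mm behind the guard's front wall and 55 mm left or right of the guard's middle, on a grey box 25 mm high. Upright, the ball's centre is 100 mm above the table.
- lamp_knob (a point): Centre of the flat black paddle (34 mm wide, 26 mm high) that tops the other, shorter lever, 50 mm from its hinge. It stands on its own box beside the ball-topped one, hinges 110 mm apart, and may lean either way. To be left as it is.
Things that resemble listed ones, but are neither listed nor needed, are in the scene too. Leave any yellow look-alike of the part that bears fan alone.

How it is judged:
By the outcome, as a careful person would: the job done as asked, in the order asked, and still so for the second after the job is handed in, with the robot touching nothing.
It also fails if it takes over 48 s, if anything falls off the work surface, if the arm or the gripper's body presses on something with over 40 N, if the wrist force passes 120 N, or if a joint passes its speed limit or range.

## Robot

A 6-joint arm with a two-finger parallel gripper is mounted at the origin on the work surface. World frame = base frame: x ahead of the robot, y to its left, z up, the work surface at z = 0. Lengths are in mm, angles in rad, forces in N, time in s.
With the tool pointing down it reaches from about 425 to 1125 mm from the base axis. Payload 14.9 kg.
Tool frame: the origin (TCP) lies midway between the tips of the shut fingers; the grasp point (between the pads) lies 19 mm behind it; z points along the fingers, y is the direction in which the jaws open and shut (so a half turn about z gives the same grasp; the last joint's range is limited). The gripper opens to 91 mm and grips with 3 to 60 N. Pads are 32 mm wide; open, the fingers measure 118 mm over their backs; the gripper's body (76 mm by 178 mm) begins 60 mm behind the grasp point.
Start: joints at [-1.255, 0.379, 1.734, -0, 1.028, -0.033], TCP at [239.235, -657.863, 181.632] pointing down, gripper open.
Joint ranges: [-2.77, 2.77], [-0.74, 2.19], [0, 2.66], [-1.06, 4.2], [0.31, 2.87], [-3.08, 3.08]. Speed limits (rad/s): [1.89, 1.89, 2.39, 3.14, 3.14, 3.14].

## Interface

Orientations are given as [roll, pitch, yaw] about the fixed x, y, z axes, in that order (R = Rz(yaw) Ry(pitch) Rx(roll)).
In Python, from cell import move_pose, move_linear, goto_joints, gripper_open, clamp, sleep, solve_ik, get_obs, read_camera, calibration, Unreachable, finish_job, masks_of gives the robot as it stands. Calls block until the motion is done:
- move_pose(position, orientation): joint-space move of the TCP to a pose.
- move_linear(position, rotation=None, feed=150): straight line of the TCP; rotation=None keeps the orientation; feed is the mean speed in mm/s.
- goto_joints(angles): joint-space move.
- gripper_open() and clamp(): open the fingers fully, or close them until they stop; the grip force is fixed at half the most.
- sleep(seconds).
- solve_ik(position, orientation): joint angles nearest the present ones, or None.
- get_obs(): the state.
- read_camera(name): name is "scene" or "top" or "wrist"; returns the picture (420x560x3 uint8, red, green, blue); there is no depth.
- calibration(name): a dict with "camera_matrix" (3x3 intrinsics, pixels), "D" ([k1, k2, p1, p2, k3] as OpenCV has them; the pictures are not rectified), "view" (4x4, takes a point from world to camera coordinates); the wrist camera has in their place "T_tool_cam" (4x4, takes a point from camera to tool coordinates, whose origin is the TCP and whose axes are the flange's). Camera axes: x right, y down, z forward; pixel columns grow to the right and rows downward; lengths in mm; the calibration is good to about 2 mm. A picture is of the moment at which its call begins: read the wrist's pose just before it. calibration takes no time and is no camera call.
A pose or a line that the arm cannot do raises Unreachable and nothing moves.
- finish_job(): hands the job in, once; it reports no verdict.
Trained networks look in the newest picture that a camera, given by its name, has taken for a name from the list of things; names that differ only in an ending like _2 or _b are one class to them, and where a whole thing is asked for, a point or a joint stands for the part that bears it (a point fixed in the world has none). Each returns a list of dicts, best first, with "p" (0 to 1); they miss things now and then, are a little off and sometimes report something else, mostly with a low value. They report only what shows in the picture. A call takes as long as a camera call. They do not tell look-alikes from the thing itself.
- masks_of(camera, name): "region" (420x560 bool, what is visible of it) and "centre" ([column, row] in pixels, amid what is visible of it).
The state is a dict: "clock": time; "joints": joint angles; "qd": joint speeds; "joint_efforts": joint torques, N m; "tool_pos": TCP position; "ee_rot": TCP orientation; "ft_force": force on the tool from outside, world axes, zero at the start; "wrist_torque": the same for the moment, N m; "width": opening from 0.0 (shut) to 1.0 (fully open).
Only numpy, scipy, OpenCV 4.12 (cv2) and the standard library are available. Lean on these libraries where they do the work, as an engineer would, in place of code of your own. Each camera call takes 0.05 s, during which the arm holds its last target.

## Working session

There is one attempt and no reset: what is moved stays moved. The work goes in short steps, each a Python script; the robot and the scene stay as the last script left them, time stands still between calls to the robot, and variables do not carry over. Pictures are saved under pics/ and viewed, and the job is handed in when it is done.

```bash
ls; mkdir -p pics; python3 - <<'E'
from cell import *
import cv2,numpy as np
for c in ["scene","top","wrist"]:
    im=read_camera(c); cv2.imwrite(f"pics/{c}0.png",im[:,:,::-1])
    k=calibration(c); print(c,{a:np.round(b,3).tolist() for a,b in k.items()})
    for n in ["hook_grip","rack","guard_top","fan","fan_knob","lamp_knob"]:
        try: print(n,[(round(d["p"],2),np.round(d["centre"],1).tolist(),int(d["region"].sum())) for d in masks_of(c,n)])
        except Exception as e: print(n,e)
print(get_obs())
E
```

```text
pics
scene {'camera_matrix': [[432.934, 0.0, 281.944], [0.0, 432.934, 212.994], [0.0, 0.0, 1.0]], 'D': [-0.01, 0.0, 0.0, 0.0, 0.0], 'view': [[-0.715, 0.699, -0.016, 490.53], [0.532, 0.528, -0.662, -214.415], [-0.454, -0.482, -0.749, 1058.666], [0.0, 0.0, 0.0, 1.0]]}
hook_grip [(0.7, [253.7, 118.4], 1022)]
rack [(0.77, [265.2, 150.8], 2461)]
guard_top [(0.68, [347.0, 245.5], 11433)]
fan [(0.8, [244.1, 318.2], 291), (0.6, [340.2, 291.5], 272)]
fan_knob [(0.56, [244.3, 315.6], 316), (0.54, [340.8, 291.1], 264)]
lamp_knob [(0.77, [295.4, 243.9], 259)]
top {'camera_matrix': [[500.763, 0.0, 281.386], [0.0, 500.763, 204.988], [0.0, 0.0, 1.0]], 'D': [-0.013, 0.0, 0.0, 0.0, 0.0], 'view': [[0.026, -1.0, 0.014, -95.827], [-0.987, -0.028, -0.157, 590.402], [0.157, -0.01, -0.988, 899.912], [0.0, 0.0, 0.0, 1.0]]}
hook_grip [(0.75, [401.7, 286.6], 1445)]
rack [(0.77, [384.8, 284.3], 2924)]
guard_top [(0.64, [160.7, 212.0], 3721)]
fan [(0.81, [232.5, 101.9], 230), (0.79, [191.8, 169.6], 176), (0.46, [160.0, 211.6], 3421)]
fan_knob [(0.65, [192.9, 170.6], 235), (0.56, [230.7, 105.3], 250)]
lamp_knob 
[... 346 characters left out ...]
_knob []
{'clock': 1.05, 'joints': array([-1.25528376e+00,  3.78869246e-01,  1.73422020e+00,  1.44030391e-05,
        1.02848852e+00, -3.33119405e-02]), 'qd': array([ 9.36787962e-04,  1.45984779e-03,  1.64025014e-03, -1.61374210e-03,
       -8.46764779e-05, -1.41167031e-04]), 'joint_efforts': array([-1.58567578e-03, -7.63687921e+01, -4.34745705e+01,  6.51107845e-02,
        3.89609998e-02, -4.85048290e-06]), 'tool_pos': array([ 239.24786949, -657.85300583,  181.64325707]), 'ee_rot': array([ 3.14157756e+00, -1.18405148e-05,  3.48817072e-01]), 'ft_force': array([-0.01434665,  0.07577732, -0.10789424]), 'wrist_torque': array([ 0.04063731,  0.01231681, -0.02614956]), 'width': 0.9979800958149796}
```

View pics/scene0.png

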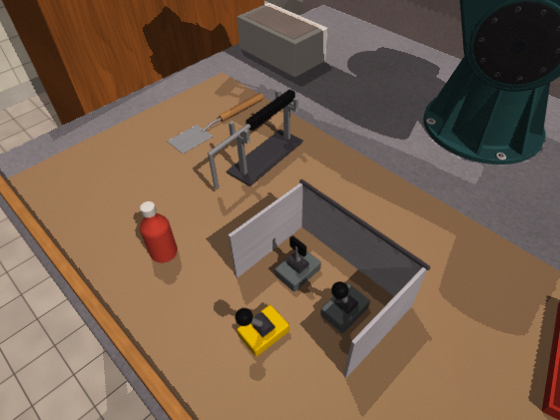

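View pics/top0.png

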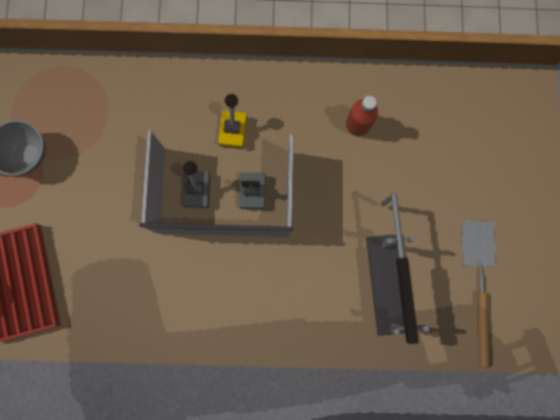

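Ball-topped candidates: a ball on a grey box inside the guard (scene 340,291 / top 192,170), and a yellow-box look-alike outside it (scene 244,316 / top 231,103). The paddle lever is at scene 296,244 / top 247,185. I choose the one inside the guard and will check it in close crops.

```bash
python3 - <<'E'
import cv2,numpy as np
def crop(f,o,x0,y0,x1,y1,s):
    im=cv2.imread(f)[y0:y1,x0:x1]; im=cv2.resize(im,None,fx=s,fy=s,interpolation=cv2.INTER_CUBIC)
    for x in range((x0+19)//20*20,x1,20): cv2.putText(im,str(x),((x-x0)*s,8),0,.3,(0,255,255),1); cv2.line(im,((x-x0)*s,10),((x-x0)*s,16),(0,255,255),1)
    for y in range((y0+19)//20*20,y1,20): cv2.putText(im,str(y),(0,(y-y0)*s+4),0,.3,(0,255,255),1); cv2.line(im,(20,(y-y0)*s),(26,(y-y0)*s),(0,255,255),1)
    cv2.imwrite(o,im)
crop("pics/scene0.png","pics/c1.png",225,175,435,375,3)
crop("pics/scene0.png","pics/c2.png",195,80,315,200,5)
crop("pics/top0.png","pics/c3.png",130,120,310,245,4)
crop("pics/top0.png","pics/c4.png",355,180,440,350,3)
E
```

```text
(no output)
```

View pics/c1.png

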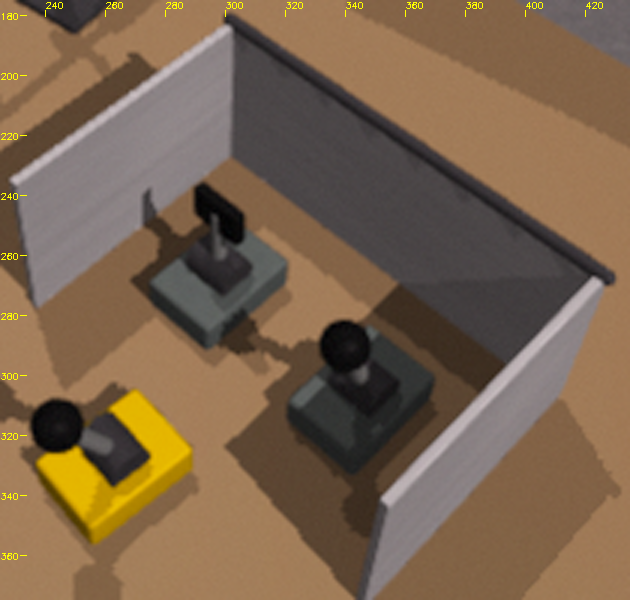

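View pics/c2.png

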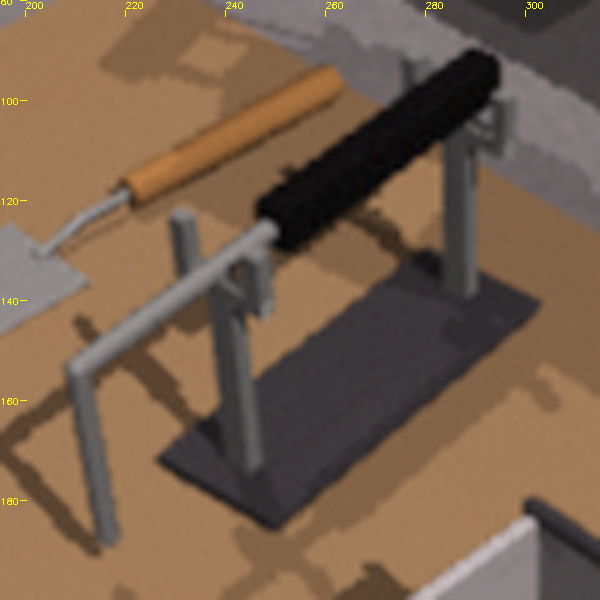

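View pics/c3.png

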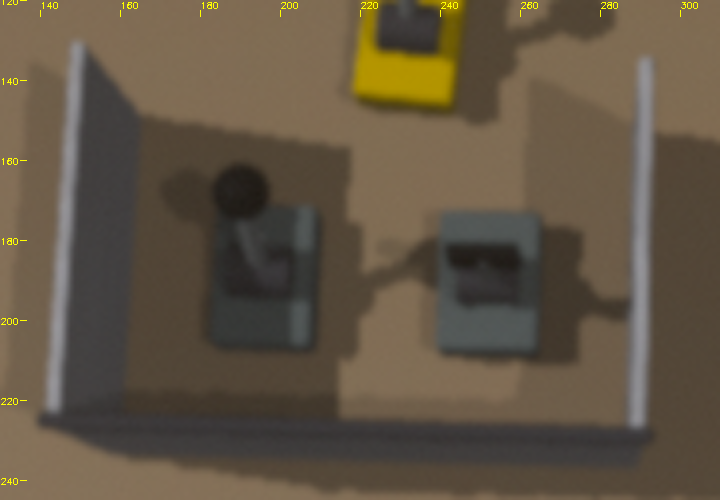

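View pics/c4.png

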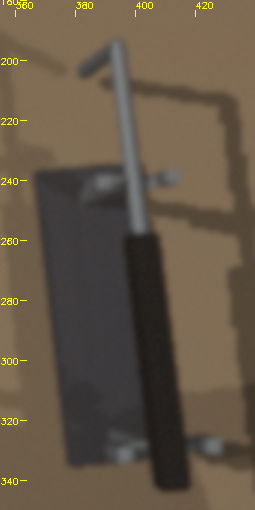

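```bash
cat > h.py <<'E'
import cv2,numpy as np
from cell import *
from scipy.optimize import least_squares
C={c:calibration(c) for c in("scene","top")}
def proj(c,P):
    k=C[c];V=np.array(k["view"],float);rv,_=cv2.Rodrigues(V[:3,:3])
    return cv2.projectPoints(np.array(P,float).reshape(-1,1,3),rv,V[:3,3].copy(),np.array(k["camera_matrix"],float),np.array(k["D"],float))[0][:,0]
def tri(obs):
    f=lambda p:np.concatenate([proj(c,p)[0]-uv for c,uv in obs])
    r=least_squares(f,[600,0,80]);return r.x,r.fun
def fit(obs,z,x0,fz=False):
    def f(p):
        R=np.array([[np.cos(p[2]),-np.sin(p[2])],[np.sin(p[2]),np.cos(p[2])]])
        o=[]
        for c,l,uv in obs:
            w=np.r_[R@np.array(l[:2])+p[:2],l[2]+(p[3] if fz else z)];o.append(proj(c,w)[0]-uv)
        return np.concatenate(o)
    r=least_squares(f,list(x0)+([z] if fz else []),x_scale=[100,100,1]+([100] if fz else []),loss="soft_l1");return r.x,f(r.x).reshape(-1,2)
E
python3 - <<'E'
from h import *
np.set_printoptions(precision=2,suppress=True)
rod=[("scene",(173,0,2),(208,154)),("scene",(170,0,-95),(217,188)),("scene",(60,0,0),(249,126)),("top",(172,0,4),(394.3,193.5)),("top",(170,0,-95),(381,204.5)),("top",(60,0,11),(402.5,258.5)),("top",(-85,0,11),(412,342.5)),("scene",(-85,0,11),(291,91.5))]
for fz in(0,1):
  x,e=fit(rod,115,(480,-400,0),fz);print("rod",x);print(e.ravel())
g=[("top",(0,130,0),(140,225)),("top",(0,-130,0),(292.5,229)),("top",(170,130,0),(149.5,130.5)),("top",(170,-130,0),(291,134.5)),
("scene",(0,-130,0),(301,181.5)),("scene",(0,130,0),(429,267)),("scene",(170,-130,0),(229.7,235)),("scene",(170,130,0),(353,341))]
for fz in(0,1):
  x,e=fit(g,120,(600,0,0),fz);print("guard",x);print(e.ravel())
gx,gy,a=x[:3];R=np.array([[np.cos(a),-np.sin(a)],[np.sin(a),np.cos(a)]])
for n,o in dict(fan=[("top",(190,167.8)),("scene",(340,290.3))],lamp=[("top",(250.5,184)),("scene",(298,246))],yel=[("top",(231,101)),("scene",(244,317))]).items():
  p,e=tri(o);print(n,p,e,"guard frame",R.T@(p[:2]-[gx,gy]))
E
```

```text
rod [ 437.07 -294.35    0.11]
[ 0.92 -0.54 -0.41  0.33 -0.14 -0.28 -0.59 -0.31  0.88 -1.18 -0.28 -1.87
  0.4   1.03  2.01 -1.74]
rod [ 436.56 -295.35    0.11  112.17]
[ 0.91  0.16 -0.45  0.86 -0.22  0.5  -0.23  0.27  1.24 -0.69 -0.05 -1.47
  0.45  1.17  1.9  -0.87]
guard [539.5   33.76   0.  ]
[ 0.45 -0.07 -1.69 -0.01 -2.38 -0.35  1.94 -0.22  0.9  -1.02 -1.28 -0.76
 -1.44 -1.62  2.08  1.41]
guard [539.52  33.14   0.   117.54]
[ 1.19  0.12 -1.38  0.13 -1.71  0.09  2.21  0.17  0.61 -0.19 -2.02 -0.07
 -1.53 -0.84  1.53  1.92]
fan [649.07  89.03  92.58] [-0.16  0.1  -0.15 -0.02] guard frame [109.62  55.75]
lamp [625.54 -21.45  77.58] [ 0.05 -0.03  0.05  0.01] guard frame [ 85.95 -54.7 ]
yel [779.89  19.67  90.16] [ 0.18 -0.15  0.18  0.03] guard frame [240.35 -13.77]
```

The crops confirm it: the ball lever at scene (340,290) / top (190,168) stands on a dark grey box inside the guard. The yellow one stands outside, and the paddle lever is to its right. The positions fit the description: fan y = +55 and lamp y = −55 in the guard frame. Next I hover over the rod and look with the wrist camera.

```bash
python3 - <<'E'
from h import *
a=0.11
move_pose([437,-294.5,230],[np.pi,0,a])
o=get_obs();im=read_camera("wrist");cv2.imwrite("pics/w1.png",im[:,:,::-1])
print(o["clock"],o["tool_pos"],o["ee_rot"],o["joints"])
np.save("w1.npy",np.r_[o["tool_pos"],o["ee_rot"]])
for n in["hook_grip","rack"]:print(n,[(d["p"],d["centre"]) for d in masks_of("wrist",n)])
E
```

```text
2.5917 [ 436.94618263 -295.14962882  229.99989328] [ 3.14147732e+00 -1.51877432e-05  1.09567573e-01] [-6.38241403e-01  4.38137821e-02  2.04959830e+00 -8.56690410e-05
  1.04809101e+00  8.23030116e-01]
hook_grip [(0.58, [278.4, 154.2])]
rack [(0.81, [270.2, 156.0])]
```

View pics/w1.png

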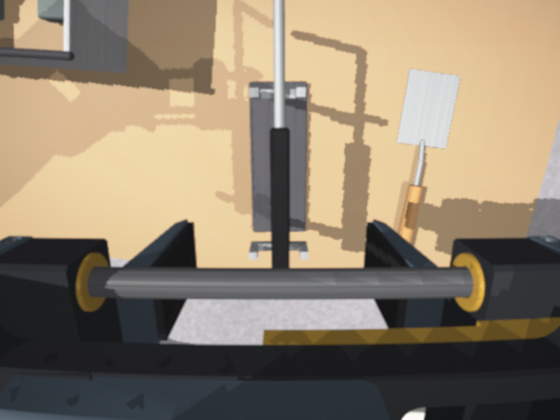

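The wrist view shows the rod centred between the open fingers. The grip's front end is at (280,130), the front fork is at row 90, and the rear fork is at row 248. Next I compare this with the model reprojection.

```bash
cat >> h.py <<'E'
from scipy.spatial.transform import Rotation as Ro
W=calibration("wrist")
def wproj(P,pose):
    R=Ro.from_euler("xyz",pose[3:]).as_matrix();T=np.eye(4);T[:3,:3]=R;T[:3,3]=pose[:3]
    V=np.linalg.inv(T@np.array(W["T_tool_cam"]));rv,_=cv2.Rodrigues(V[:3,:3])
    return cv2.projectPoints(np.array(P,float).reshape(-1,1,3),rv,V[:3,3].copy(),np.array(W["camera_matrix"],float),np.array(W["D"],float))[0][:,0]
def loc(x,y,a,z,l):
    c,s=np.cos(a),np.sin(a);return np.array([x+c*l[0]-s*l[1],y+s*l[0]+c*l[1],z+l[2]])
E
python3 - <<'E'
from h import *
np.set_printoptions(precision=1,suppress=True)
pose=np.load("w1.npy")
for l in[(60,9,11),(60,-9,11),(-50,0,11),(100,5,0),(100,-5,0),(95,16,15),(95,-16,15),(-57,21,15),(-57,-21,15)]:
    print(l,wproj(loc(437,-294.5,.11,115,l),pose)[0])
im=cv2.imread("pics/w1.png")[60:270,200:360];cv2.imwrite("pics/w1c.png",cv2.resize(im,None,fx=2.8,fy=2.8))
g=cv2.imread("pics/w1.png").sum(2)
for r in(20,40,60,140,160,180,200,220):print(r,g[r,262:300].tolist())
E
```

```text
(60, 9, 11) [268.6 126.8]
(60, -9, 11) [288.9 126.8]
(-50, 0, 11) [279.  243.2]
(100, 5, 0) [273.1  80.9]
(100, -5, 0) [284.3  80.9]
(95, 16, 15) [259.9  85.4]
(95, -16, 15) [297.4  85.3]
(-57, 21, 15) [257.1 251.5]
(-57, -21, 15) [300.9 251.5]
20 [526, 525, 525, 526, 525, 527, 528, 531, 529, 529, 524, 542, 588, 656, 692, 698, 675, 626, 558, 497, 437, 395, 438, 542, 590, 600, 599, 597, 598, 596, 598, 598, 597, 597, 597, 596, 595, 595]
40 [615, 615, 615, 614, 613, 615, 612, 612, 612, 612, 607, 594, 600, 655, 696, 705, 687, 644, 572, 510, 451, 404, 448, 553, 603, 612, 610, 612, 611, 611, 611, 610, 608, 608, 600, 582, 574, 574]
60 [621, 620, 617, 617, 617, 617, 617, 617, 620, 619, 609, 595, 600, 652, 697, 708, 692, 657, 587, 523, 459, 413, 451, 557, 606, 616, 617, 614, 614, 614, 614, 614, 614, 613, 611, 611, 614, 613]
140 [348, 344, 340, 340, 337, 338, 317, 263, 185, 132, 125, 132, 138, 144, 141, 143, 141, 140, 142, 142, 144, 141, 140, 141, 133, 117, 132, 210, 294, 335, 340, 337, 334, 332, 333, 336, 336, 341]
160 [347, 343, 342, 336, 337, 335, 324, 283, 209, 141, 118, 118, 133, 137, 140, 139, 135, 136, 139, 135, 139, 136, 136, 136, 130, 118, 130, 208, 289, 332, 341, 339, 334, 330, 331, 331, 336, 338]
180 [341, 341, 339, 335, 332, 330, 331, 306, 238, 157, 130, 135, 136, 137, 141, 138, 138, 137, 136, 140, 136, 136, 139, 138, 126, 117, 129, 205, 285, 328, 339, 336, 332, 329, 329, 331, 334, 336]
200 [287, 286, 285, 282, 279, 280, 281, 261, 211, 154, 134, 133, 130, 134, 128, 136, 133, 136, 134, 134, 129, 132, 133, 135, 128, 113, 126, 203, 286, 330, 340, 338, 337, 331, 329, 331, 333, 337]
220 [337, 337, 337, 333, 330, 328, 331, 310, 251, 179, 138, 132, 131, 130, 130, 130, 130, 133, 134, 133, 130, 130, 132, 133, 126, 113, 105, 140, 186, 214, 222, 221, 222, 220, 216, 217, 228, 243]
```

View pics/w1c.png

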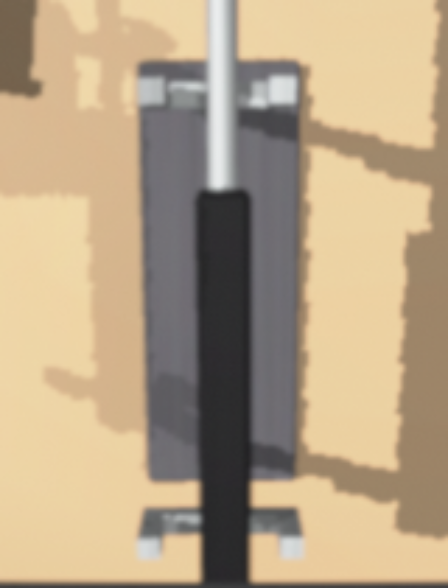

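```bash
python3 - <<'E'
from h import *
np.set_printoptions(precision=2,suppress=True)
a=.1105
move_linear([436,-295.3,96],[np.pi,0,a],feed=120)
print(get_obs()["ft_force"]);clamp();o=get_obs();print(o["clock"],o["tool_pos"],o["width"]*91,o["ft_force"])
move_linear([436,-295.3,235],feed=120)
o=get_obs();print(o["clock"],o["tool_pos"],o["width"]*91,o["ft_force"],o["wrist_torque"])
for c in("scene","top","wrist"):cv2.imwrite(f"pics/{c}2.png",read_camera(c)[:,:,::-1])
# predicted
for c in("scene","top"):
  for l in[(170,0,0),(170,0,-95),(60,0,11),(-85,0,11)]:print(c,l,proj(c,loc(436,-295.3,a,254,l))[0])
E
```

```text
[-0.02  0.77  0.86]
5.375 [ 435.99 -295.28   95.99] 0.37495678824792567 [0.36 0.   0.65]
6.6833 [ 435.64 -295.04  234.21] 0.4632418223060369 [ 0.31 -0.39 -0.14] [-0.    0.04 -0.04]
scene (170, 0, 0) [199.    89.79]
scene (170, 0, -95) [207.19 134.81]
scene (60, 0, 11) [242.9   57.23]
scene (-85, 0, 11) [293.14  27.37]
top (170, 0, 0) [415.47 178.97]
top (170, 0, -95) [399.72 190.74]
top (60, 0, 11) [427.19 252.07]
top (-85, 0, 11) [440.44 355.88]
```

View pics/scene2.png

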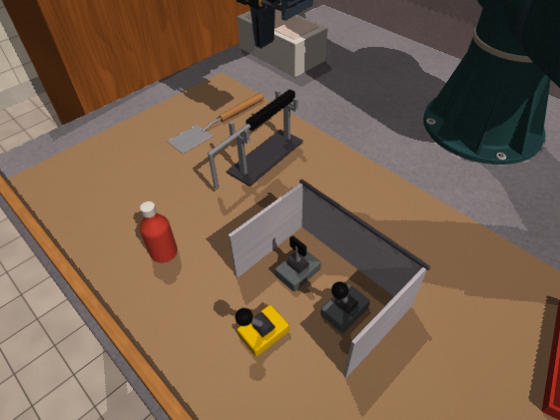

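View pics/top2.png

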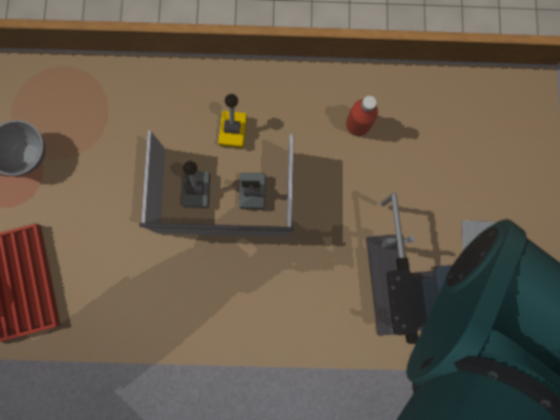

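The rod did not come along: the fingers shut on nothing and the rod still lies on the rack (scene 250,125; top 400,240). I check the wrist picture to see why.

```bash
python3 - <<'E'
from h import *
np.set_printoptions(precision=1,suppress=True)
print(proj("scene",[[436,-295,235],[436,-295,115]]),proj("top",[[436,-295,235]]))
o=get_obs();p=np.r_[o["tool_pos"],o["ee_rot"]];print(p,wproj([436,-295.3,126],p),wproj(o["tool_pos"],p))
E
```

```text
[[265.6  59.2]
 [268.1 111.7]] [[426.1 293.9]]
[ 435.8 -295.1  234.4   -3.1    0.     0.1] [[279.9 191.5]] [[279.5 230. ]]
```

View pics/wrist2.png

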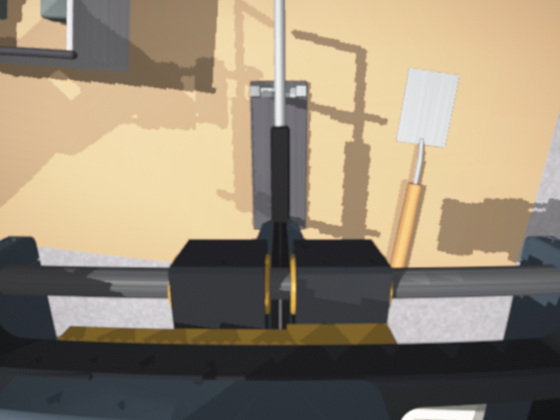

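```bash
python3 - <<'E'
from h import *
im=cv2.imread("pics/scene2.png")[0:140,190:340];cv2.imwrite("pics/s2c.png",cv2.resize(im,None,fx=4,fy=4,interpolation=2))
im=cv2.imread("pics/top2.png")[180:380,350:500];cv2.imwrite("pics/t2c.png",cv2.resize(im,None,fx=3,fy=3,interpolation=2))
E
```

```text
(no output)
```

View pics/s2c.png

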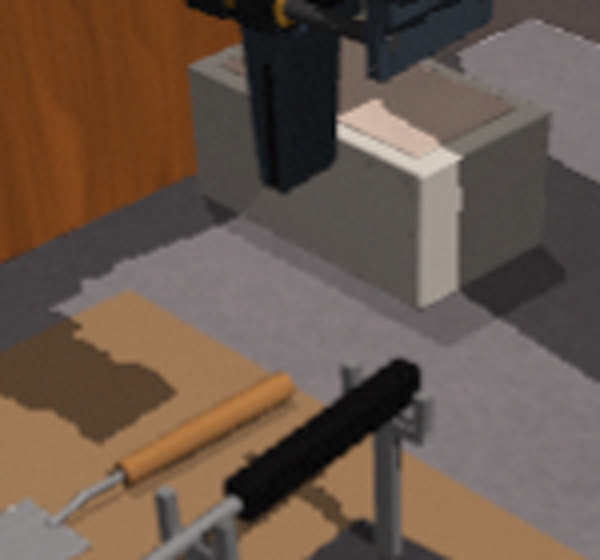

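View pics/t2c.png

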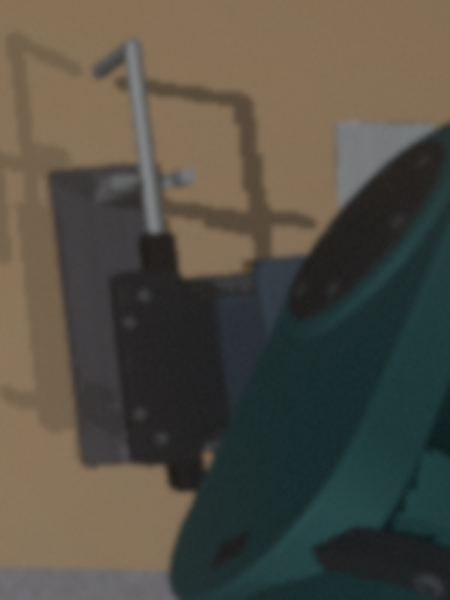

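```bash
python3 - <<'E'
from h import *
np.set_printoptions(precision=1,suppress=True)
p0=np.zeros(6)
for z in(0,-15,-30):
  print(z,"shut",wproj([[0,0,z],[16,0,z],[-16,0,z]],p0).tolist(),"open",wproj([[16,45.5,z],[-16,45.5,z],[16,59,z]],p0).tolist())
for d in([0,0,0],[-30,0,0],[0,-30,0],[0,0,29]):print(d,proj("scene",np.array([436,-295,235])+d),proj("top",np.array([436,-295,235])+d))
im=cv2.imread("pics/wrist2.png")[190:340,200:360];cv2.imwrite("pics/w2c.png",cv2.resize(im,None,fx=4,fy=4,interpolation=2)*1)
g=cv2.resize(im,None,fx=4,fy=4,interpolation=2).astype(float);cv2.imwrite("pics/w2cb.png",np.clip(g*2.2,0,255).astype(np.uint8))
E
```

```text
0 shut [[279.49510076270474, 229.95824125962994], [279.4631229131353, 205.5491184381455], [279.5260863512215, 253.4066996174731]] open [[352.55854190776626, 205.46831031600894], [349.8206797525499, 253.18020408201897], [374.026311209773, 205.44048963097495]]
-15 shut [[279.47223017874984, 238.37044583311138], [279.4373199056153, 212.34854707989493], [279.50597306945474, 263.2755970290415]] open [[357.88156307002293, 212.23466519596224], [354.6940889307612, 262.9854958103774], [380.88389238665565, 212.18609861413756]]
-30 shut [[279.44585758292254, 248.08154370378418], [279.40744024855746, 220.229114924416], [279.48288147124345, 274.6212337894069]] open [[364.03485346503965, 220.0672922177945], [360.2806481289025, 274.243693329553], [388.8012112766691, 219.98807258620943]]
[0, 0, 0] [[265.6  59.2]] [[426.1 293.9]]
[-30, 0, 0] [[276.9  53.5]] [[426.4 314.6]]
[0, -30, 0] [[255.1  53.7]] [[446.2 294.4]]
[0, 0, 29] [[264.9  44.8]] [[432.2 294.3]]
```

View pics/w2cb.png

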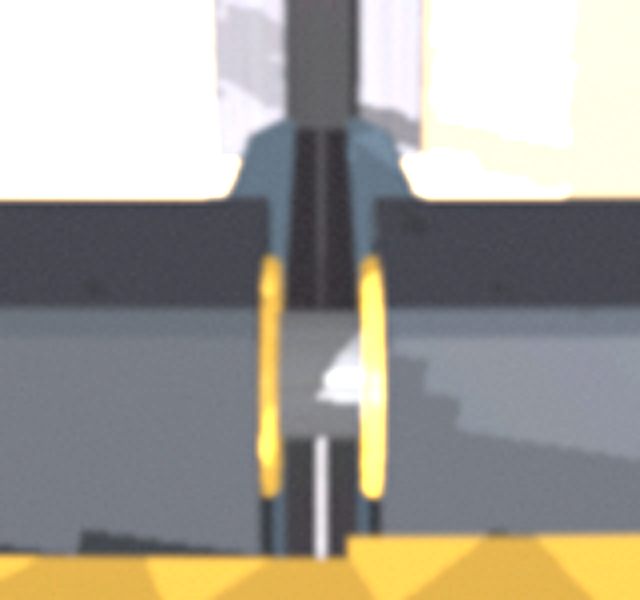

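Both views agree. The shut tips show at wrist row 221 and scene row 46, which puts them about 29 mm short of the reported TCP. The first grasp therefore closed above the rod, without touching it. I retry with the tool 29 mm lower.

```bash
python3 - <<'E'
from h import *
np.set_printoptions(precision=2,suppress=True)
gripper_open()
move_linear([436,-295.3,67],feed=120)
print(get_obs()["ft_force"]);clamp();o=get_obs();print(o["clock"],o["tool_pos"],o["width"]*91,o["ft_force"])
if o["width"]*91>10:
  move_linear([436,-295.3,90],feed=60)
  move_linear([436,-295.3,210],feed=150)
  o=get_obs();print(o["clock"],o["tool_pos"],o["width"]*91,o["ft_force"],o["wrist_torque"])
  np.save("w3.npy",np.r_[o["tool_pos"],o["ee_rot"]])
for c in("scene","top","wrist"):cv2.imwrite(f"pics/{c}3.png",read_camera(c)[:,:,::-1])
im=cv2.imread("pics/scene3.png")[0:200,150:350];cv2.imwrite("pics/s3c.png",cv2.resize(im,None,fx=3,fy=3,interpolation=2))
im=cv2.imread("pics/top3.png")[150:380,350:500];cv2.imwrite("pics/t3c.png",cv2.resize(im,None,fx=2.6,fy=2.6,interpolation=2))
for c in("scene","top"):
  for l in[(170,0,0),(170,0,-95),(60,0,11),(-85,0,11)]:print(c,l,proj(c,loc(436,-295.3,.1105,258,l))[0])
E
```

```text
[0.78 0.12 0.37]
10.8833 [ 436.   -295.31   67.02] 17.81238877399068 [-0.31  0.62 -0.03]
12.3667 [ 435.49 -294.92  209.01] 18.21614470064615 [-0.26  1.08 -1.34] [ 0.09  0.05 -0.04]
scene (170, 0, 0) [198.63  87.71]
scene (170, 0, -95) [206.88 133.08]
scene (60, 0, 11) [242.72  55.15]
scene (-85, 0, 11) [293.15  25.36]
top (170, 0, 0) [416.22 178.41]
top (170, 0, -95) [400.31 190.29]
top (60, 0, 11) [428.03 251.89]
top (-85, 0, 11) [441.39 356.28]
```

View pics/s3c.png

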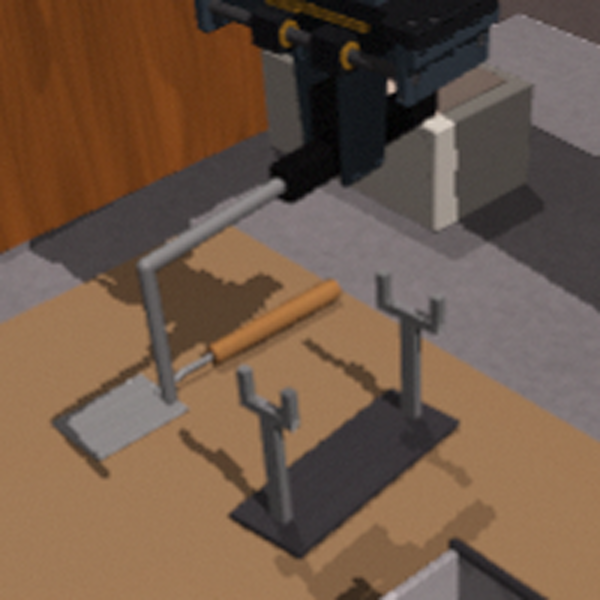

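View pics/t3c.png

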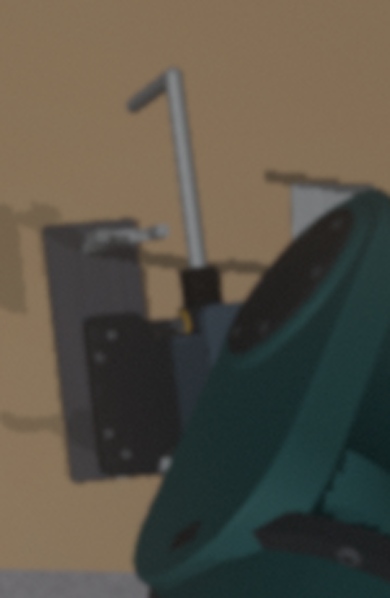

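View pics/wrist3.png

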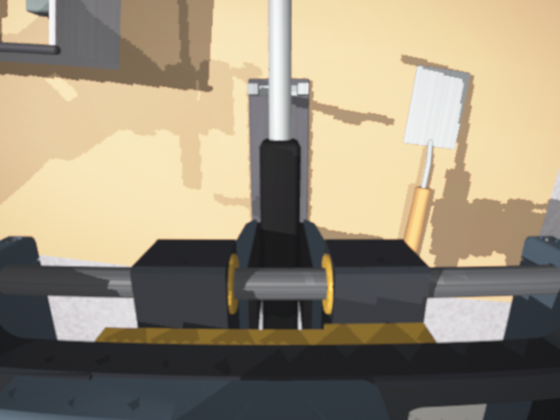

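The rod is held level: scene bend at (199,89) and leg tip at (207,133), both within 1.5 px of prediction. Next I carry it over the guard to a point behind the ball.

```bash
python3 - <<'E'
from h import *
np.set_printoptions(precision=2,suppress=True)
move_pose([512,89,212],[np.pi,0,0])
o=get_obs();print(o["clock"],o["tool_pos"],o["ee_rot"],o["width"]*91,o["ft_force"])
p=o["tool_pos"];a=o["ee_rot"][2]
for c in("scene","top"):cv2.imwrite(f"pics/{c}4.png",read_camera(c)[:,:,::-1])
for c in("scene","top"):
  for l in[(170,0,0),(170,0,-95)]:print(c,l,proj(c,loc(p[0],p[1],a,p[2]+48,l))[0])
im=cv2.imread("pics/scene4.png")[150:350,220:430];cv2.imwrite("pics/s4c.png",cv2.resize(im,None,fx=3,fy=3,interpolation=2))
im=cv2.imread("pics/top4.png")[90:250,120:310];cv2.imwrite("pics/t4c.png",cv2.resize(im,None,fx=3,fy=3,interpolation=2))
E
```

```text
13.975 [512.13  88.32 211.95] [ 3.14  0.   -0.  ] 17.90300399853651 [-0.15  0.21 -1.35]
scene (170, 0, 0) [332.96 232.24]
scene (170, 0, -95) [327.86 276.59]
top (170, 0, 0) [173.07 120.7 ]
top (170, 0, -95) [184.28 138.9 ]
```

View pics/s4c.png

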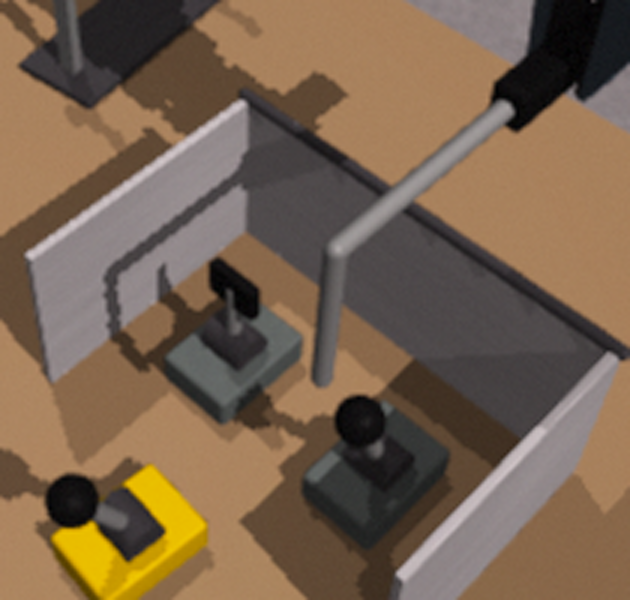

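View pics/t4c.png

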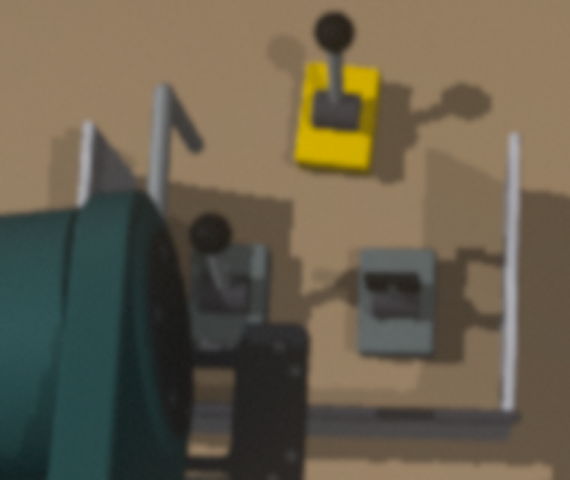

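```bash
python3 - <<'E'
from h import *
np.set_printoptions(precision=2,suppress=True)
move_linear([512,89,130],[np.pi,0,0],feed=120)
o=get_obs();print(o["clock"],o["tool_pos"],o["ft_force"]);f0=o["ft_force"]
move_linear([480,89,130],feed=60)
o=get_obs();print(o["clock"],o["tool_pos"],o["ft_force"]-f0,o["wrist_torque"],o["width"]*91)
for c in("scene","top"):cv2.imwrite(f"pics/{c}5.png",read_camera(c)[:,:,::-1])
im=cv2.imread("pics/scene5.png")[150:350,220:430];cv2.imwrite("pics/s5c.png",cv2.resize(im,None,fx=3,fy=3,interpolation=2))
E
```

```text
14.9083 [512.45  89.01 130.54] [ 0.4  -0.72 -1.01]
15.5917 [479.8   89.03 130.03] [-0.37  0.47 -0.53] [ 0.02  0.07 -0.03] 18.285729775216158
```

View pics/s5c.png

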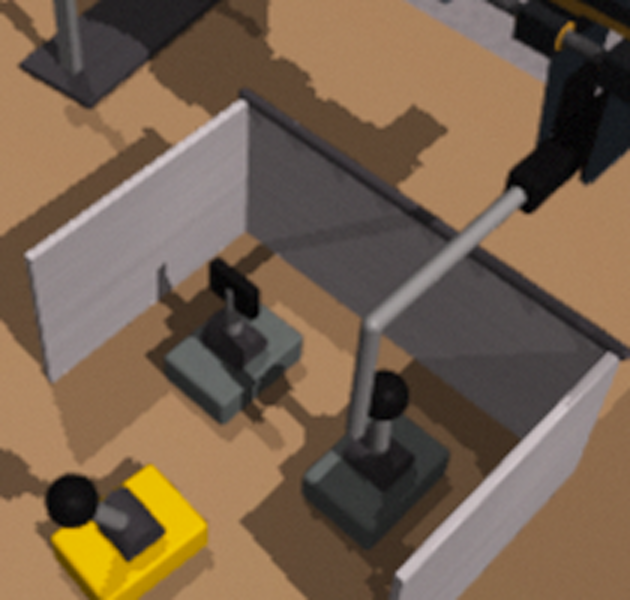

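The ball has moved with the leg: it is now at scene (349,282), about upright. I keep pulling towards the stop, watching the force.

```bash
python3 - <<'E'
from h import *
np.set_printoptions(precision=2,suppress=True)
move_linear([450,89,130],feed=60)
o=get_obs();print(o["clock"],o["tool_pos"],o["ft_force"],o["wrist_torque"])
x=450
while x>432:
  x-=2
  move_linear([x,89,130],feed=40)
  o=get_obs();print(x,round(o["clock"],2),o["tool_pos"][0],o["ft_force"],o["wrist_torque"])
  if np.abs(o["ft_force"][0])>6: break
for c in("scene","top"):cv2.imwrite(f"pics/{c}6.png",read_camera(c)[:,:,::-1])
im=cv2.imread("pics/scene6.png")[150:350,220:430];cv2.imwrite("pics/s6c.png",cv2.resize(im,None,fx=3,fy=3,interpolation=2))
E
```

```text
16.3417 [449.87  89.01 130.05] [ 0.25  0.27 -1.57] [ 0.06  0.05 -0.  ]
448 16.59 448.05019198934275 [ 0.33  0.06 -1.71] [ 0.    0.01 -0.02]
446 16.84 445.88540950892167 [-0.28  0.51 -1.74] [ 0.04  0.01 -0.04]
444 17.09 443.92163080801475 [ 0.4  -0.3  -1.55] [ 0.   -0.03  0.  ]
442 17.34 441.88316626804544 [-0.11  0.08 -1.69] [ 0.04  0.03 -0.01]
440 17.59 441.321065181073 [ 11.35   0.46 -10.01] [-0.06 -1.46 -0.01]
```

View pics/s6c.png

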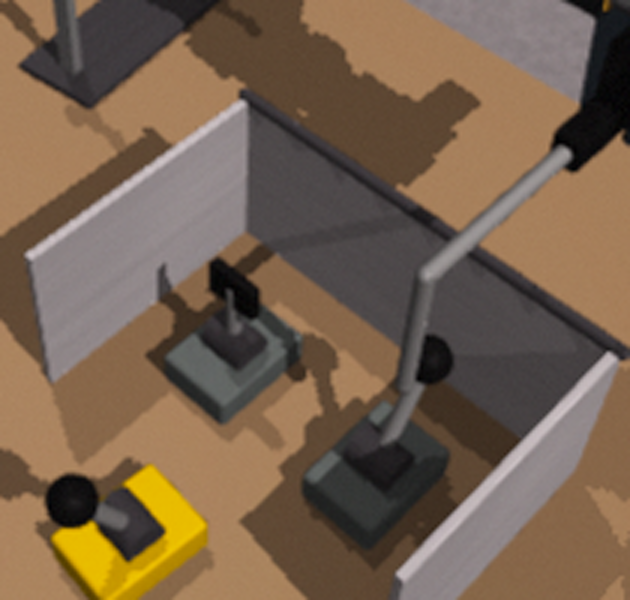

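At 441 mm the force jumped to 11 N, where the stop was predicted (442). I back off, lift clear and check the lever and the rod.

```bash
python3 - <<'E'
from h import *
np.set_printoptions(precision=2,suppress=True)
move_linear([462,89,131],feed=60)
move_linear([475,89,212],feed=150)
o=get_obs();print(o["clock"],o["tool_pos"],o["ft_force"],o["wrist_torque"],o["width"]*91)
p=o["tool_pos"];a=o["ee_rot"][2]
for c in("scene","top"):cv2.imwrite(f"pics/{c}7.png",read_camera(c)[:,:,::-1])
for n in("fan_knob","lamp_knob"):
  print(n,[(round(d["p"],2),d["centre"]) for d in masks_of("scene",n)])
for c in("scene","top"):
  for l in[(170,0,0),(170,0,-95)]:print(c,l,proj(c,loc(p[0],p[1],a,p[2]+48,l))[0])
print("exp ball at stop",proj("scene",[[594,89,93],[597,89,94.5]]),"lamp",proj("scene",[[625.5,-21.5,77.6]]))
im=cv2.imread("pics/scene7.png")[150:350,220:430];cv2.imwrite("pics/s7c.png",cv2.resize(im,None,fx=3,fy=3,interpolation=2))
im=cv2.imread("pics/top7.png")[90:250,120:310];cv2.imwrite("pics/t7c.png",cv2.resize(im,None,fx=3,fy=3,interpolation=2))
E
```

```text
18.9083 [474.28  88.93 211.17] [ 0.   -0.79 -2.13] [0.07 0.08 0.01] 17.732359180822126
fan_knob [(0.82, [362.2, 274.9]), (0.61, [244.2, 316.4])]
lamp_knob [(0.71, [297.4, 248.3]), (0.65, [359.2, 276.1])]
scene (170, 0, 0) [353.82 215.87]
scene (170, 0, -95) [346.4  260.87]
top (170, 0, 0) [171.15 145.28]
top (170, 0, -95) [182.65 160.86]
exp ball at stop [[362.9  268.54]
 [361.81 269.13]] lamp [[298.05 245.97]]
```

View pics/s7c.png

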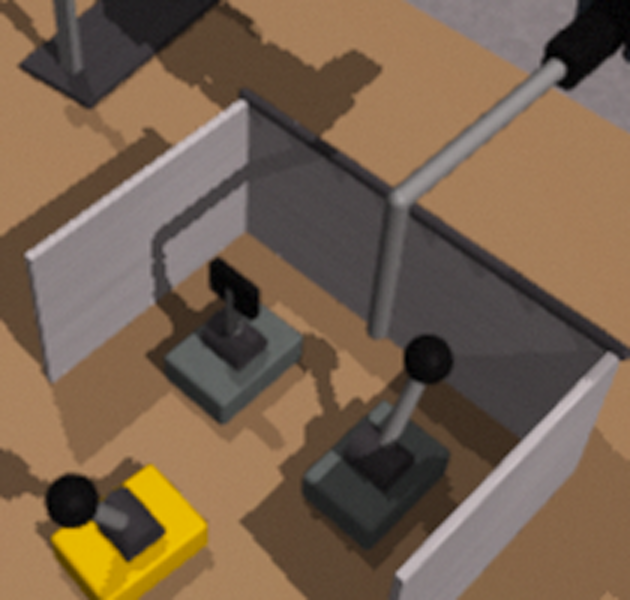

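View pics/t7c.png

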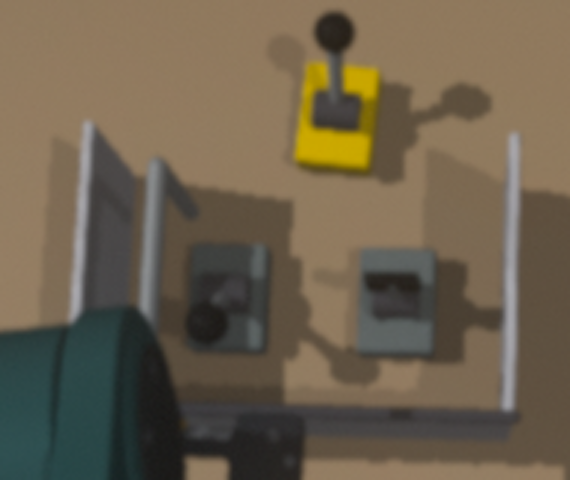

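The ball is at scene (363,269), exactly where the stop predicts, and the paddle has not moved. Now I take the rod back over the rack.

```bash
python3 - <<'E'
from h import *
np.set_printoptions(precision=2,suppress=True)
print("fan",tri([("scene",(362.7,269.3)),("top",(189,197.3))]))
move_linear([500,89,215],feed=200)
move_pose([436,-295.3,210],[np.pi,0,.1105])
sleep(.3)
o=get_obs();print(o["clock"],o["tool_pos"],o["ee_rot"],o["ft_force"],o["width"]*91)
for c in("scene","wrist"):cv2.imwrite(f"pics/{c}8.png",read_camera(c)[:,:,::-1])
p=o["tool_pos"];a=o["ee_rot"][2]
for l in[(170,0,0),(170,0,-95),(60,0,0)]:print(l,proj("scene",loc(p[0],p[1],a,p[2]+48,l))[0])
im=cv2.imread("pics/scene8.png")[0:200,150:350];cv2.imwrite("pics/s8c.png",cv2.resize(im,None,fx=3,fy=3,interpolation=2))
E
```

```text
fan (array([594.6 ,  88.53,  91.17]), array([-0.42, -0.05, -0.42,  0.25]))
21.1333 [ 436.27 -294.85  210.  ] [-3.14 -0.    0.11] [-0.71 -0.08 -2.2 ] 17.99560680347103
(170, 0, 0) [198.71  87.9 ]
(170, 0, -95) [206.96 133.28]
(60, 0, 0) [243.3  61. ]
```

View pics/s8c.png

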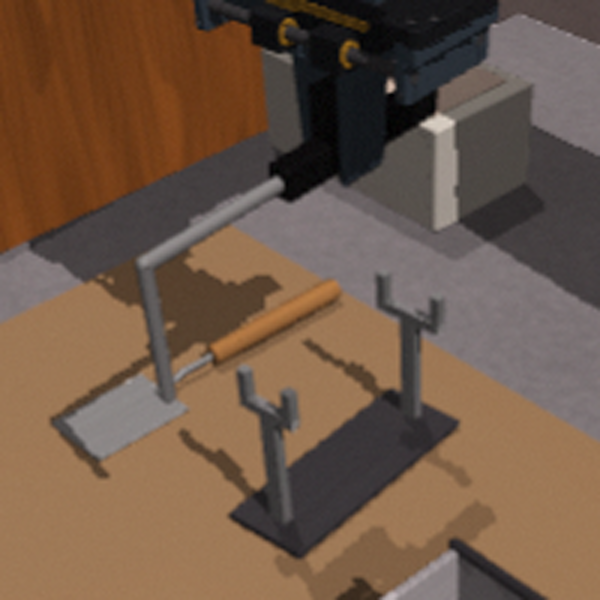

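View pics/wrist8.png

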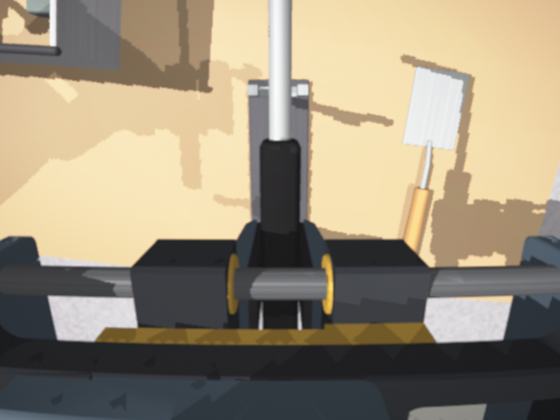

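The rod still sits in the grasp as it did at pickup: bend at (198,88), tip at (206,133). I lower it into the forks.

```bash
python3 - <<'E'
from h import *
np.set_printoptions(precision=2,suppress=True)
move_linear([436,-295.3,90],feed=120)
o=get_obs();print(o["clock"],o["tool_pos"],o["ft_force"])
for z in(78,72,70,69,68,67.3):
  move_linear([436,-295.3,z],feed=40)
  o=get_obs();print(z,o["tool_pos"],o["ft_force"])
  if np.linalg.norm(o["ft_force"])>8: break
for c in("scene","wrist"):cv2.imwrite(f"pics/{c}9.png",read_camera(c)[:,:,::-1])
im=cv2.imread("pics/scene9.png")[60:200,180:330];cv2.imwrite("pics/s9c.png",cv2.resize(im,None,fx=4,fy=4,interpolation=2))
E
```

```text
22.3833 [ 436.44 -295.62   90.66] [ 0.34  0.31 -1.76]
78 [ 435.85 -295.18   77.74] [-0.2  -0.44 -1.77]
72 [ 435.82 -295.19   71.7 ] [-0.01 -0.94 -2.35]
70 [ 435.96 -295.26   69.93] [ 0.31 -0.83 -2.13]
69 [ 436.03 -295.32   69.02] [ 0.52  0.43 -2.12]
68 [ 435.96 -295.27   67.93] [-0.46  0.06 -1.62]
67.3 [ 435.97 -295.27   67.25] [-0.17 -0.19 -1.93]
```

View pics/s9c.png

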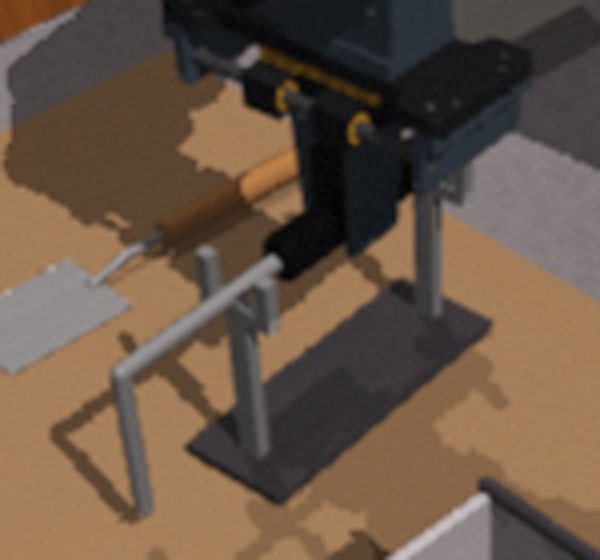

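The rod is in both forks, but the gripper still carries its weight. I ease it down until the force changes, then release.

```bash
python3 - <<'E'
from h import *
np.set_printoptions(precision=2,suppress=True)
for z in(66.7,66.2,65.7,65.2,64.7):
  move_linear([436,-295.3,z],feed=40)
  o=get_obs();print(z,o["tool_pos"],o["ft_force"],o["wrist_torque"])
  if o["ft_force"][2]>0.5: break
gripper_open();sleep(.3)
o=get_obs();print(o["clock"],o["ft_force"],o["width"])
move_linear([436,-295.3,230],feed=150)
sleep(.3)
o=get_obs();print(o["clock"],o["tool_pos"],o["ft_force"])
np.save("w10.npy",np.r_[o["tool_pos"],o["ee_rot"]])
for c in("scene","wrist","top"):cv2.imwrite(f"pics/{c}10.png",read_camera(c)[:,:,::-1])
im=cv2.imread("pics/scene10.png")[80:200,195:315];cv2.imwrite("pics/s10c.png",cv2.resize(im,None,fx=5,fy=5,interpolation=2))
E
```

```text
66.7 [ 436.07 -295.34   66.96] [-1.16  2.04  5.14] [ 0.25  0.61 -0.07]
25.9583 [-0.66 -0.6  -0.04] 0.9969521267994578
27.5 [ 435.85 -295.2   229.6 ] [ 0.4   0.69 -0.71]
```

View pics/s10c.png

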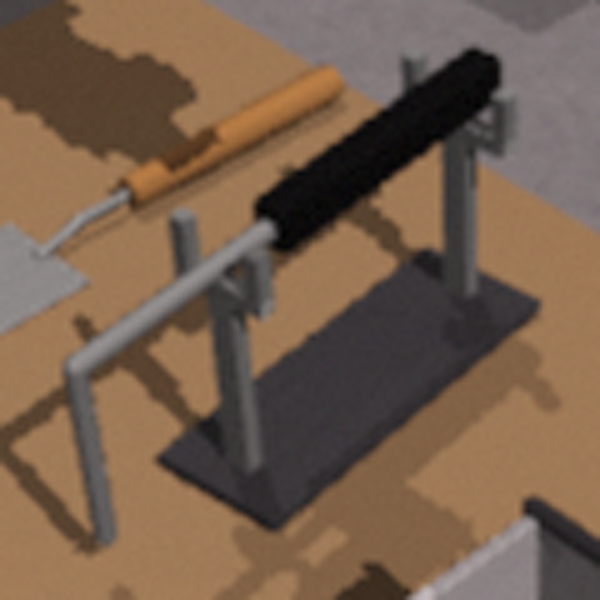

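View pics/wrist10.png

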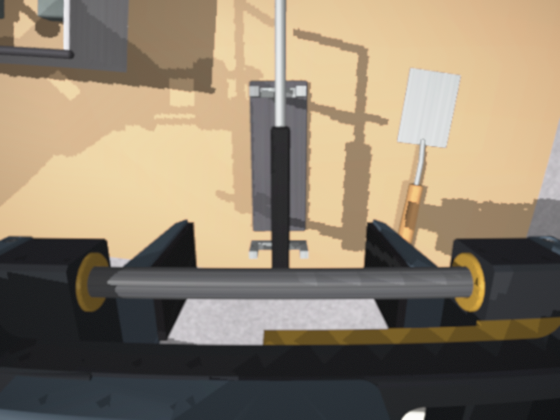

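View pics/top10.png

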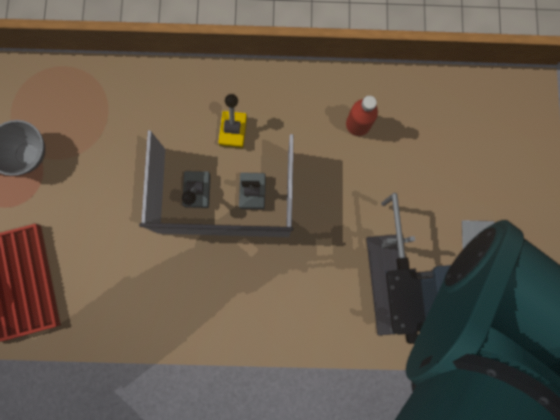

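The rod is back in both forks, matching the first picture within about 1 px: bend at scene (209,154), tip at (216,188). The ball lever leans to the guard at top (189,197). The paddle and the yellow lever are unchanged, and the gripper is clear, so I hand in.

```bash
python3 -c "
from cell import *
finish_job();print(get_obs()['clock'])"
```

```text
the job is handed in; nothing more can be done
the job is handed in; nothing more can be done
```

I pulled the ball-topped fan lever over to its stop with the bent rod and laid the rod back in both forks of its rack. I handed the job in at about 27.6 s of the 48 s.

- **First grasp failed:** the fingers closed on nothing above the rod, without touching it. The wrist and scene pictures showed the fingertips about 29 mm short of the reported TCP. I corrected for that, and the second grasp held.
- **Fan lever:** the pull force jumped to 11 N at the predicted stop. After I backed off, the ball measured x = 594.6 mm against about 594 mm expected at the stop. In the last top picture it still leaned to the guard.
- **Other levers:** the paddle lever and the yellow look-alike show at the same place as at the start.
- **Rod:** it lies within about 1 px (roughly 2 mm) of its starting place in the scene picture, with the gripper open and clear above it.

The networks gave two false or off reports: one taking the ball for the paddle, and a ball centre about 6 px low. I used the positions I read from the pictures instead.

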